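# Shake the last locating pin out of a slotted caddy

## Robot

A 6-joint arm with a two-finger parallel gripper is mounted at the origin on the work surface. World frame = base frame: x ahead of the robot, y to its left, z up, the work surface at z = 0. Lengths are in m, angles in degrees, forces in N, time in s.
With the tool pointing down it reaches from about 0.3 to 0.95 m from the base axis. Payload 3.1 kg.
Tool frame: the origin (TCP) lies midway between the tips of the shut fingers; the grasp point (between the pads) lies 19 mm behind it (bot.hold_point_z is the distance from the TCP to the grasp point, in m); z points along the fingers, y is the line along which they close (so a half turn about z gives the same grasp; the last joint's range is limited). The gripper opens to 85 mm and grips with 20 to 120 N. Pads are 22 mm wide; open, the fingers measure 114 mm over their backs; the gripper's body (76 mm by 85 mm) begins 54 mm behind the grasp point. The pads swing forward as they close: fully open they stand 13 mm farther back than shut.
Start: joints at [60.063, 17.653, 93.61, -0, 68.738, -3.994], TCP at [0.273, 0.562, 0.231] pointing down, gripper open.
Joint ranges: [-175.34, 175.34], [-45.06, 112.39], [2.9, 150.54], [-68.45, 248.45], [3.09, 151.38], [-168.51, 168.51]. Speed limits (degrees/s): [159.86, 159.86, 180, 180, 180, 180].

## Interface

Orientations are given as [roll, pitch, yaw] about the fixed x, y, z axes, in that order (R = Rz(yaw) Ry(pitch) Rx(roll)).
In Python, from rig import bot, viewer gives the robot as it stands.
- The arm moves only by the tool carry_out, never from a script. Its argument "targets" is text: rows parted by semicolons, each of 7 numbers parted by spaces: the turn, a rotation vector about the tool's x, y, z in rad, then the shift along the tool's x, y, z in m, then the gripper's target within -1 to 1 (shut at 1, half-way at 0, fully open at -1). In form: wx wy wz x y z gripper; .... A call has 1 to 12 rows; each row shifts and turns the commanded pose from where the row before left it, along the tool's axes as they then stand; what a row does not reach is not made up. A row lasts 1/8 s, in which the tool goes at most 62.5 mm and 10.7 degrees, less where a joint would pass 70% of its speed; a pose out of reach is approached as far as the arm can. A call with a gripper value outside its range is refused whole. The fingers move at their own pace and stop on an object; "force" is the grip in N (left out, the last holds). Time passes only in rows, so rows that do not move let the fingers close. It gives the time, the measured TCP pose, the force, the opening and the grip force at its end, in the units of the state.
- bot.sense(): the state, without advancing time (a new reading comes with each control period).
- viewer.camera(name): name is "scene" or "side" or "wrist"; returns the picture (480x640x3 uint8, blue, green, red); there is no depth.
- viewer.camera_model(name): a dict with "fov_y" (degrees; the focal length in pixels is half the picture's height over the tangent of half this angle, whatever the lens; pixels are square), "cx", "cy" (the principal point, pixels), "camera_from_world" (4x4, takes a point from world to camera coordinates). Camera axes: x right, y down, z forward; pixel columns grow to the right and rows downward; lengths in m; the calibration is good to about 2 mm. The wrist camera is an equidistant fisheye: a pixel r from the principal point sees the ray r / f radians off the axis. A picture is of the moment at which its call begins: read the wrist's pose just before it. camera_model takes no time and is no camera call; for the wrist camera it gives the pose at the moment of the call.
- bot.sign_off(): hands the job in; it is judged then, once.
The state is a dict: "time_s": time; "joint_positions": joint angles; "qd": joint speeds; "tau": joint torques, N m; "eef_pos": TCP position; "eef_rot": TCP orientation; "force": force on the tool from outside, world axes, zero at the start; "moment": the same for the moment, N m; "finger_gap": opening from 0.0 (shut) to 1.0 (fully open); "grasp_force": force on a finger pad.
Only numpy, scipy, OpenCV 4.12 (cv2) and the standard library are available. Lean on these libraries where they do the work, as an engineer would, in place of code of your own. Each camera call takes 0.05 s, during which the arm holds its last target. There are 200 camera calls.

## Task

Take the slotted pin caddy off its sloping rack without losing the loose steel pin inside, hold it over the steel tray with its slotted end tipped well down and shake it until the pin lines up with the slot and drops into the tray. Then put the caddy back on the rack as it stood: slotted face flat on the slope, slot at the upper end, lower end against the ledge. Leave the pin in the tray and do not disturb the mallet, the L-shaped model block or the roll of tape.

Things in the scene. Friction and masses are not known exactly. Their poses are not given: they have to be found in the camera images.
- caddy_mid (a point): Centre of the pin caddy: closed grey plastic box, outside 88 (x) x 56 (y) x 60 mm (z), walls 4 mm, inside 80 x 48 x 52 mm, 180 to 280 g; it stands upside down, slotted face below (z = -30 mm), clear panel on top (z = +30 mm) through which the pin shows. Axes: x from the centre towards the slotted end, y across the 56 mm width (grasp here), z out of the clear panel. At the start it lies on the rack, so z leans 30 degrees from vertical and x points up the slope.
- caddy_slot (a point): Centre of the slot in the caddy's lower face, 34.5 mm from caddy_mid along its x and 28 mm below it. The slot is 11 mm wide (x) and 42 mm long (along y), through a 4 mm face, right against the inside of the +x end wall: the pin drops through when it lies across the caddy, along that end wall. Axes as caddy_mid.
- pin_center (a point): Centre of the loose steel pin in the caddy: 8 mm diameter, 36 mm long (its x), 16 g; starts lengthwise at the lower end. It passes the slot only lying along it; lengthwise it bridges it. Friction is 0.5 to 0.7: tipping alone seldom frees it. With the slot end 30 to 40 degrees down, brisk strokes of 40 mm along the slot's length (0.3 m/s or more) turn it; the number varies.
- rack_home (a point): Where caddy_mid lies when the caddy is home on the rack. The rack is a fixed plywood slope, 115 x 100 mm, inclined 30 degrees, on a base of 130 x 110 mm; it rises towards the rack's own x (this point's x, level), and a ledge 14 mm high over the slope stops the caddy at the lower end. The point's axes are the rack's: x level and uphill, y level across, z up. The home point stands 30 mm off the slope's surface, 75 mm above the bench.
- rack_upper (a point): Where caddy_slot lies when the caddy is home on the rack with its slot at the upper end. Axes as rack_home.
- tray_in (a point): Centre of the inner floor of the fixed open steel tray, outside 170 (x) x 150 (y) x 45 mm high, walls and floor 4 mm thick. The pin must end in it.
- mallet: Mallet lying on the bench (bystander): head 82 mm long and 40 mm thick along its x, 200 mm handle to its -y; origin under the head.
- model_block: L-shaped block of layered model board (bystander), 120 x 100 x 48 mm; origin under the middle of its long leg.
- tape: Roll of tape lying flat (bystander), 90 mm across, 22 mm high; origin at its underside centre.
Mind the look-alikes: they are no part of the job. Of the things like the part that bears tray_in, leave any that is yellow; of the rest the smaller one is meant.

How it is judged (in metres and radians):
On the way, in this order (a step that is already met when the one before it is completed fails the run):
1. the caddy is off the rack with the pin still inside (distance between caddy_mid and rack_home above 0.06 m and distance between pin_center and caddy_mid below 0.05 m), for 0.1 s.
2. the caddy is over the tray, its slotted end lowest, the pin still inside (horizontal distance between caddy_slot and tray_in below 0.1 m and angle between caddy_mid's own x axis and vertical above 1.7 rad and distance between pin_center and caddy_mid below 0.05 m).
3. the pin has dropped into the tray from the caddy held above it (x of pin_center in the frame of tray_in between -0.083 and 0.083 m and y of pin_center in the frame of tray_in between -0.073 and 0.073 m and z of pin_center in the frame of tray_in below 0.03 m and horizontal distance between caddy_slot and tray_in below 0.14 m and distance between pin_center and caddy_mid above 0.05 m and height (world z) of caddy_mid above 0.05 m), for 0.1 s.
At the end, for the whole second after the job is handed in: The pin rests in the tray; the caddy rests on the rack, its centre within 12 mm of home and its slot within 12 mm of its place at the upper end, slotted face flat on the slope (within 5 degrees), square to the rack within 7 degrees (x of pin_center in the frame of tray_in between -0.083 and 0.083 m and y of pin_center in the frame of tray_in between -0.073 and 0.073 m and z of pin_center in the frame of tray_in below 0.03 m and distance between caddy_mid and rack_home below 0.012 m and distance between caddy_slot and rack_upper below 0.012 m and angle between the y axis of caddy_mid and the y axis of rack_home, either way round below 0.12 rad and angle between caddy_mid's own z axis and vertical between 0.44 and 0.61 rad and linear speed of caddy below 0.02 m/s and linear speed of pin below 0.05 m/s); the robot touches nothing.
It fails at once if the pin falls on the bench (height (world z) of pin_center below 0.006 m).
It fails at once if the mallet is moved more than 30 mm (distance of mallet from where it was at the start of the episode above 0.03 m).
It fails at once if the model block is moved more than 30 mm (distance of model_block from where it was at the start of the episode above 0.03 m).
It fails at once if the tape is moved more than 30 mm (distance of tape from where it was at the start of the episode above 0.03 m).
It also fails if it takes over 54 s, if anything falls off the work surface, if the arm or the gripper's body presses on something with over 40 N, if the wrist force passes 120 N, or if a joint passes its speed limit or range.

## Working session

There is one attempt and no reset: what is moved stays moved. The work goes in short steps, Python scripts to look and compute and a tool call to move; the robot and the scene stay as the last step left them, time stands still between calls to the robot, and variables do not carry over. Pictures are saved under pics/ and viewed, at most 10 in all, crops included, and the job is handed in when it is done.

Besides the shell and the picture viewer there is one more tool, called after ">>>" as name(argument=value, ...) on one line, values as JSON. carry_out: Moves the arm, as the interface text tells. Its arguments: {"type":"object","properties":{"targets":{"type":"string"},"force":{"type":"number"}},"required":["targets"]}

```bash
ls; mkdir -p pics
python3 - <<'E'
from rig import bot, viewer
import cv2
s=bot.sense(); print({k:s[k] for k in('time_s','eef_pos','eef_rot','finger_gap')},bot.hold_point_z)
for n in('scene','side'):
    cv2.imwrite(f'pics/{n}0.png',viewer.camera(n)); m=viewer.camera_model(n); print(n,m)
E
```

```text
pics
{'time_s': 0.0, 'eef_pos': array([0.27303412, 0.5612612 , 0.23000588]), 'eef_rot': array([-1.79862856e+02, -8.45228843e-03,  1.54057180e+02]), 'finger_gap': 1.0019473252897557} 0.0187
scene {'fov_y': 51.77882013787422, 'cx': 314.9183692578118, 'cy': 242.77370940927258, 'camera_from_world': array([[-0.56296106,  0.82635905,  0.01433738,  0.34010892],
       [ 0.54865547,  0.38663536, -0.74127611, -0.1653112 ],
       [-0.61810356, -0.40944331, -0.67104707,  1.74253327],
       [ 0.        ,  0.        ,  0.        ,  1.        ]])}
side {'fov_y': 55.000016362669754, 'cx': 320.62209619761524, 'cy': 235.33382065281847, 'camera_from_world': array([[ 0.71143264, -0.70232336,  0.02460684, -0.38720729],
       [-0.38280783, -0.41666148, -0.824531  ,  0.19890232],
       [ 0.5893401 ,  0.57717858, -0.56528146,  0.9508901 ],
       [ 0.        ,  0.        ,  0.        ,  1.        ]])}
```

View pics/scene0.png

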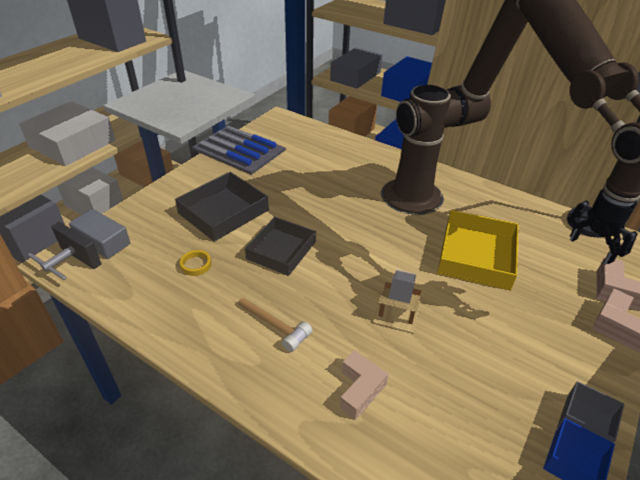

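View pics/side0.png

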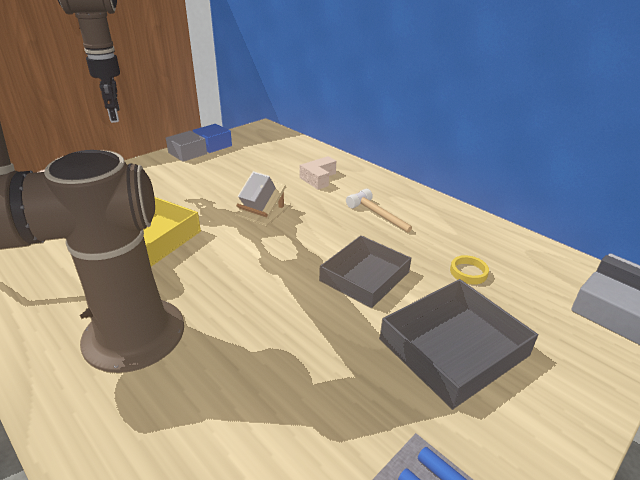

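The target tray is the smaller dark one (scene ~281,245; side ~365,270). The rack with caddy is at scene ~(400,297), side ~(262,195), the mallet at scene (295,335), and the block at scene (362,383). Next, enlarged crops.

Run:
```python
import cv2, numpy as np
a=cv2.imread('pics/scene0.png');b=cv2.imread('pics/side0.png')
def crop(im,x,y,w,h,f): return cv2.resize(im[y:y+h,x:x+w],None,fx=f,fy=f,interpolation=cv2.INTER_CUBIC)
# rack
cv2.imwrite('pics/rackc.png',np.hstack([crop(a,365,260,66,80,6),crop(b,228,155,66,80,6)]))
cv2.imwrite('pics/trayc.png',np.hstack([crop(a,235,205,90,80,4),crop(b,310,228,110,80,4)]))
```

```text
(no output)
```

View pics/rackc.png

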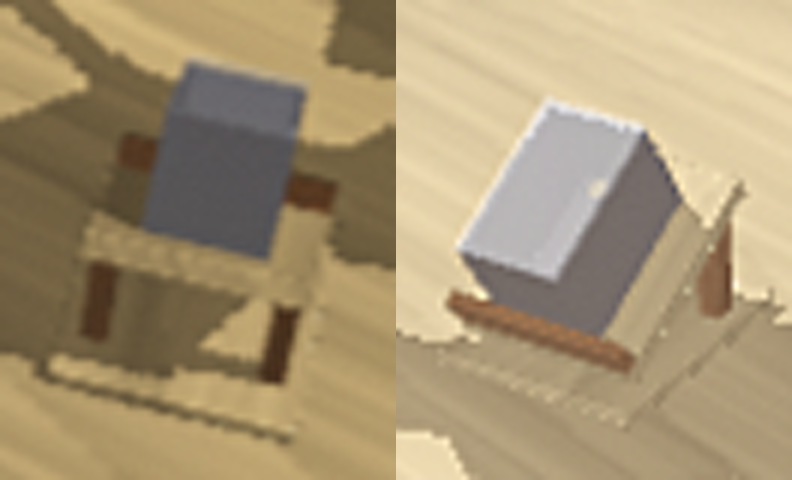

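View pics/trayc.png

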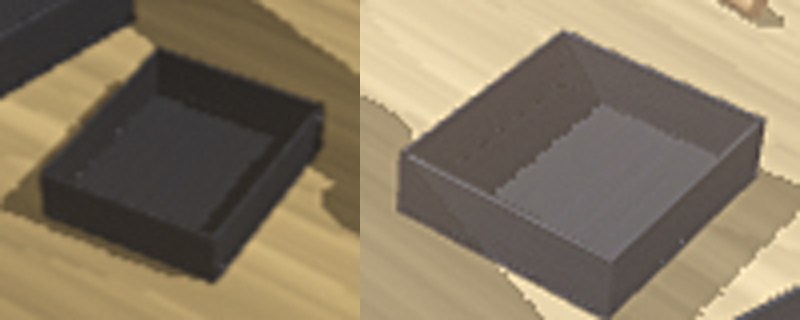

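The crops give the caddy's panel and end-face corners and the tray's rim corners (scene rim 158,50 / 322,105 / 213,235 / 42,178; side rim 565,32 / 763,120 / 612,262 / 403,153). I'll fit the poses from these.

```bash
cat > h.py <<'E'
import numpy as np, json
from rig import bot, viewer
from scipy.optimize import least_squares
from scipy.spatial.transform import Rotation as R
CM={n:viewer.camera_model(n) for n in('scene','side')}
def proj(n,P):
    m=CM[n]; T=m['camera_from_world']; c=np.atleast_2d(P)@T[:3,:3].T+T[:3,3]
    f=240/np.tan(np.radians(m['fov_y']/2)); return np.c_[f*c[:,0]/c[:,2]+m['cx'],f*c[:,1]/c[:,2]+m['cy']]
def ray(n,p,z):
    m=CM[n];T=m['camera_from_world'];f=240/np.tan(np.radians(m['fov_y']/2))
    o=-T[:3,:3].T@T[:3,3]; d=T[:3,:3].T@np.array([(p[0]-m['cx'])/f,(p[1]-m['cy'])/f,1]); return o+d*(z-o[2])/d[2]
def un(L,ox,oy,f,sx=0): a=np.array(L,float); return (a-[sx,0]+.5)/f-.5+[ox,oy]
def caddyR(yaw,tilt=-30): return R.from_euler('yz',[tilt,yaw],degrees=True)  # x up the slope
E
python3 - <<'E'
from h import *
sc=un([(190,62),(305,85),(300,138),(178,113),(143,228),(268,257)],365,260,6)
Ms=np.array([(-44,-28,30),(-44,28,30),(44,28,30),(44,-28,30),(44,-28,-30),(44,28,-30)])/1e3
sd=un([(548,100),(645,130),(558,280),(460,250),(683,198)],228,155,6,396)
Md=np.array([(44,28,30),(44,-28,30),(-44,-28,30),(-44,28,30),(44,-28,-30)])/1e3
def res(q,full=False):
    r=caddyR(q[3]); a=proj('scene',r.apply(Ms)+q[:3])-sc; b=proj('side',r.apply(Md)+q[:3])-sd
    return (a,b) if full else np.r_[a.ravel(),b.ravel()]
p0=ray('scene',sc.mean(0),.08)
best=min((least_squares(res,[*p0,y]) for y in range(0,360,45)),key=lambda s:s.cost)
print('caddy',best.x,best.cost);a,b=res(best.x,True);print(a.round(1),b.round(1))
b3=least_squares(lambda q:res([q[0],q[1],.075,q[2]]),best.x[[0,1,3]]);print('z fixed',b3.x,b3.cost)
# rack base corners: scene bottom and side
for n,p in(('scene',un([(40,372),(292,438)],365,260,6)),('side',un([(628,424),(775,300)],228,155,6,396))):
    for k in p:
        w=ray(n,k,0.0); rr=R.from_euler('z',b3.x[2],degrees=True); print('base',n,rr.inv().apply(w-[b3.x[0],b3.x[1],0]).round(4))
S=un([(158,50),(322,105),(213,235),(42,178)],235,205,4);D=un([(565,32),(763,120),(612,262),(403,153)],310,228,4,360)
print('tray rim');A=[ray('scene',p,.045) for p in S];B=[ray('side',p,.045) for p in D]
for L in(A,B):
    L=np.array(L);print(L.round(3).tolist(),L.mean(0).round(4),np.linalg.norm(L-np.roll(L,-1,0),axis=1).round(3))
E
```

```text
caddy [ 0.47581637  0.19229253  0.07274848 17.99951057] 10.659700632241405
[[-1.4 -0.4]
 [-0.2  0. ]
 [-0.8 -0.4]
 [-2.1 -0.9]
 [-0.6  1.7]
 [-0.   1.7]] [[-1.4 -0.4]
 [-0.8 -0.9]
 [-0.9 -0.1]
 [-1.5 -0.2]
 [-0.7 -0.2]]
z fixed [ 0.47643103  0.19234605 17.97595986] 12.838110856080188
base scene [ 0.0815 -0.0597  0.    ]
base scene [0.0853 0.0533 0.    ]
base side [-0.0403 -0.0557  0.    ]
base side [ 0.0915 -0.0577  0.    ]
tray rim
[[0.415, -0.286, 0.045], [0.395, -0.142, 0.045], [0.558, -0.126, 0.045], [0.583, -0.265, 0.045]] [ 0.488  -0.2048  0.045 ] [0.146 0.164 0.141 0.169]
[[0.561, -0.129, 0.045], [0.578, -0.272, 0.045], [0.413, -0.292, 0.045], [0.397, -0.147, 0.045]] [ 0.4872 -0.2098  0.045 ] [0.144 0.166 0.146 0.165]
```

```bash
cat >> h.py <<'E'
MID=np.array([.4762,.1923,.074]);YAW=18.
def tool_for(rc): # tool x=-caddy x, y=caddy y, z=-caddy z
    m=rc.as_matrix(); return R.from_matrix(np.c_[-m[:,0],m[:,1],-m[:,2]])
def now():
    s=bot.sense(); return np.array(s['eef_pos']),R.from_euler('xyz',s['eef_rot'],degrees=True),s
def delta(pos,rot):
    p,r,s=now(); w=(r.inv()*rot).as_rotvec(); d=pos-p
    print('t',s['time_s'],'turn',w.round(4),np.degrees(np.linalg.norm(w)).round(1),'shift(before turn)',r.inv().apply(d).round(4),'(after)',rot.inv().apply(d).round(4))
E
python3 - <<'E'
from h import *
t=tool_for(caddyR(YAW)); z=t.apply([0,0,1]); delta(MID-.11*z,t)
E
```

```text
t 0.1 turn [-0.2026 -0.4984 -0.7485] 52.8 shift(before turn) [-0.3045 -0.281   0.0614] (after) [ 0.0095 -0.4138  0.0648]
```

>>> carry_out(targets="0 0 0 -.038 -.035 .0077 -1;0 0 0 -.038 -.035 .0077 -1;0 0 0 -.038 -.035 .0077 -1;0 0 0 -.038 -.035 .0077 -1;0 0 0 -.038 -.035 .0077 -1;0 0 0 -.038 -.035 .0077 -1;0 0 0 -.038 -.035 .0077 -1;0 0 0 -.038 -.035 .0077 -1", force=60)

```text
time_s: 1.1
eef_pos: [0.4244, 0.1756, 0.1693]
eef_rot: [-180.0, -0.0, 154.1]
force: [0.1, -0.2, -0.1]
finger_gap: 1.001
grasp_force: 0.0
```

>>> carry_out(targets="-.0338 -.0831 -.1248 0 0 0 -1;-.0338 -.0831 -.1248 0 0 0 -1;-.0338 -.0831 -.1248 0 0 0 -1;-.0338 -.0831 -.1248 0 0 0 -1;-.0338 -.0831 -.1248 0 0 0 -1;-.0338 -.0831 -.1248 0 0 0 -1;0 0 0 0 0 0 -1;0 0 0 0 0 0 -1")

```text
time_s: 2.1
eef_pos: [0.4249, 0.1773, 0.1702]
eef_rot: [179.9, 30.1, -162.2]
force: [1.4, -0.4, 0.4]
finger_gap: 1.003
grasp_force: 0.0
```

Run:
```python
from h import *
import cv2,pickle
t=tool_for(caddyR(YAW)); z=t.apply([0,0,1]); delta(MID-.11*z,t)
m=viewer.camera_model('wrist');im=viewer.camera('wrist');pickle.dump(m,open('w1.pkl','wb'))
cv2.imwrite('pics/w1.png',im);print(m['fov_y'],now()[2]['joint_positions'])
```

```text
t 2.1 turn [ 0.001   0.0019 -0.0025] 0.2 shift(before turn) [ 0.0018 -0.0016 -0.    ] (after) [ 0.0018 -0.0016 -0.    ]
65.70646984690485 [ 16.76811287 -12.52997685 138.65521694   1.69465431  23.75293946
 -92.50676948]
```

View pics/w1.png

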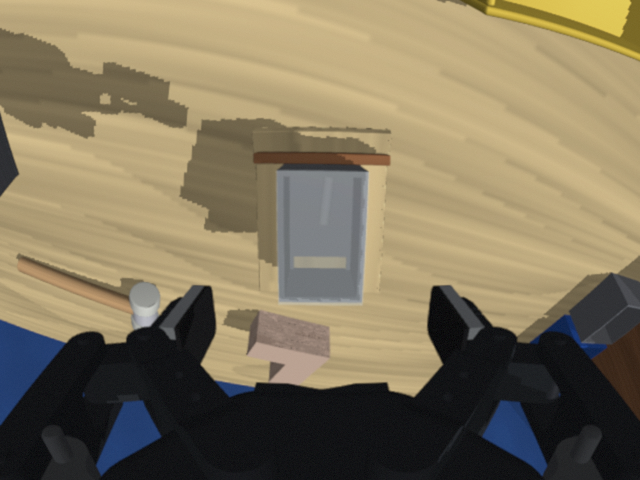

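The wrist view shows the caddy panel corners at about (276,169), (368,170), (364,302), (280,303), the pin lengthwise at (326,200), the slot near (320,263), and the ledge at y≈158.

```bash
cat >> h.py <<'E'
def fish(m,P):
    T=m['camera_from_world'];c=np.atleast_2d(P)@T[:3,:3].T+T[:3,3];f=240/np.tan(np.radians(m['fov_y']/2))
    rho=np.hypot(c[:,0],c[:,1]);th=np.arctan2(rho,c[:,2]);return np.c_[m['cx']+f*th*c[:,0]/rho,m['cy']+f*th*c[:,1]/rho]
E
python3 - <<'E'
from h import *
import pickle,cv2
m=pickle.load(open('w1.pkl','rb'))
M=np.array([(-44,-28,30),(-44,28,30),(44,28,30),(44,-28,30)])/1e3
print('pred',fish(m,caddyR(YAW).apply(M)+MID).round(0).tolist())
px=np.array([(276,169),(368,170),(364,302),(280,303)],float)
if abs(fish(m,caddyR(YAW).apply(M)+MID)[0,0]-276)>46: px=px[[1,0,3,2]]
f=lambda q:(fish(m,caddyR(q[3]).apply(M)+q[:3])-px).ravel()
s=least_squares(f,[*MID,YAW]);print(s.x.round(4),f(s.x).round(1))
s=least_squares(lambda q:f([q[0],q[1],.075,q[2]]),[*MID[:2],YAW]);print(s.x.round(4),s.cost)
im=cv2.imread('pics/w1.png')
cv2.imwrite('pics/w1c.png',cv2.resize(im[115:315,240:400],None,fx=3.6,fy=3,interpolation=cv2.INTER_CUBIC))
E
```

```text
pred [[272.0, 166.0], [365.0, 165.0], [361.0, 300.0], [277.0, 300.0]]
[ 0.4784  0.1953  0.0739 17.8085] [-0.2  0.5  0.3 -0.4 -0.2  0.4  0.1 -0.5]
[ 0.4775  0.195  17.8082] 1.0230504317846263
```

View pics/w1c.png

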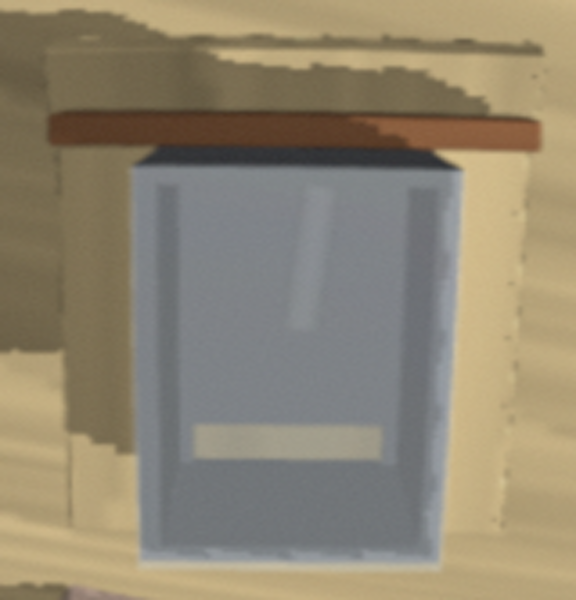

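The crop confirms that the caddy is centred against the ledge and that the pin is at the lower end.

```bash
sed -i 's/^MID=.*/MID=np.array([.4778,.1951,.0745]);YAW=17.8/' h.py
python3 - <<'E'
from h import *
t=tool_for(caddyR(YAW)); z=t.apply([0,0,1]); delta(MID+.023*z,t)
E
```

```text
t 2.15 turn [0.0029 0.0024 0.0011] 0.2 shift(before turn) [0.0004 0.0003 0.1338] (after) [0.     0.0007 0.1338]
```

>>> carry_out(targets="0 0 0 0 0 .034 -1;0 0 0 0 0 .034 -1;0 0 0 0 0 .033 -1;0 0 0 0 0 .020 -1;0 0 0 0 0 .012 -1;0 0 0 0 0 0 -1;0 0 0 0 0 0 -1")

```text
time_s: 3.02
eef_pos: [0.488, 0.1982, 0.0552]
eef_rot: [179.9, 30.1, -162.0]
force: [0.2, 0.1, 0.3]
finger_gap: 0.999
grasp_force: 0.0
```

Run:
```python
from h import *
t=tool_for(caddyR(YAW)); z=t.apply([0,0,1]); delta(MID+.023*z,t)
```

```text
t 3.025 turn [0.0033 0.0026 0.0025] 0.3 shift(before turn) [-0.0004  0.0001  0.0009] (after) [-0.0004  0.0001  0.0009]
```

>>> carry_out(targets="0 0 0 0 0 0 1;0 0 0 0 0 0 1;0 0 0 0 0 0 1;0 0 0 0 0 0 1;0 0 0 0 0 0 1;0 0 0 0 0 0 1")

```text
time_s: 3.78
eef_pos: [0.4879, 0.1979, 0.0557]
eef_rot: [179.9, 30.2, -162.1]
force: [-5.1, -1.5, 8.2]
finger_gap: 0.653
grasp_force: 54.4
```

>>> carry_out(targets="0 0 0 0 0 -.008 1;0 0 0 0 0 -.020 1;0 0 0 0 0 -.026 1;0 0 0 0 0 -.026 1;0 .08 0 0 0 -.026 1;0 .12 0 0 0 -.026 1;0 .114 0 0 0 -.01 1;0 0 0 0 0 0 1")

```text
time_s: 4.78
eef_pos: [0.4257, 0.1775, 0.1812]
eef_rot: [179.9, 12.4, -162.0]
force: [0.7, 0.7, -2.6]
finger_gap: 0.652
grasp_force: 56.9
```

Run:
```python
from h import *
print(now()[2]['joint_positions'].round(1))
for phi,tilt,z,o in((-23,-12,.20,0),(-23,35,.125,.012)):
    c=caddyR(phi,tilt);t=tool_for(c);h=np.array([np.cos(np.radians(phi)),np.sin(np.radians(phi)),0])
    mid=np.array([.4875,-.207,z])-h*o; tcp=mid+.023*t.apply([0,0,1]); print(tcp.round(4),t.as_euler('xyz',degrees=True).round(1)); delta(tcp,t)
```

```text
[ 17.   -4.9 126.    0.4  46.5 -91.2]
[ 0.4919 -0.2089  0.1775] [180.  12. 157.]
t 4.775 turn [0.1521 0.0064 0.6994] 41.0 shift(before turn) [ 0.0558 -0.3879 -0.0089] (after) [-0.2065 -0.3297  0.0477]
[ 0.4643 -0.1972  0.1062] [180. -35. 157.]
t 4.775 turn [-0.1433  0.7906  0.7217] 61.9 shift(before turn) [ 0.0933 -0.3683  0.056 ] (after) [-0.1921 -0.3297 -0.0429]
```

>>> carry_out(targets="0 0 0 .0046 -.015 0 1;0 0 0 .0046 -.03 0 1;0 0 0 .0046 -.04 0 1;0 0 0 .0046 -.04 0 1;0 0 0 .0046 -.04 0 1;0 0 0 .0046 -.04 0 1;0 0 0 .0046 -.04 0 1;0 0 0 .0046 -.04 0 1;0 0 0 .0046 -.04 0 1;0 0 0 .0046 -.03 0 1;0 0 0 .0046 -.02 0 1;0 0 0 .0046 -.013 0 1")

```text
time_s: 6.28
eef_pos: [0.491, -0.2088, 0.1659]
eef_rot: [179.8, 12.0, -162.0]
force: [-0.3, -0.1, -2.7]
finger_gap: 0.648
grasp_force: 56.8
```

>>> carry_out(targets=".0254 .001 .1166 0 0 0 1;.0254 .001 .1166 0 0 0 1;.0254 .001 .1166 0 0 0 1;.0254 .001 .1166 0 0 0 1;.0254 .001 .1166 0 0 0 1;.0254 .001 .1166 0 0 0 1;0 0 0 0 0 0 1")

```text
time_s: 7.15
eef_pos: [0.4915, -0.2074, 0.1665]
eef_rot: [-179.8, 11.7, 157.2]
force: [0.6, -0.1, -2.4]
finger_gap: 0.65
grasp_force: 56.8
```

Run:
```python
from h import *
import cv2
print(now()[2]['joint_positions'].round(1))
for phi,tilt,z,o in((-23,36,.127,.012),):
    c=caddyR(phi,tilt);t=tool_for(c);h=np.array([np.cos(np.radians(phi)),np.sin(np.radians(phi)),0])
    mid=np.array([.4875,-.207,z])-h*o; tcp=mid+.023*t.apply([0,0,1]); print(tcp.round(4),t.as_euler('xyz',degrees=True).round(1)); delta(tcp,t)
```

```text
[-28.1   5.4 117.6   1.3  45.4 -96.1]
[ 0.464  -0.197   0.1084] [180. -36. 157.]
t 7.15 turn [-0.0034  0.8326  0.0023] 47.7 shift(before turn) [ 0.0406 -0.001   0.0509] (after) [-0.0104 -0.0012  0.0643]
```

>>> carry_out(targets="0 .1388 0 0 0 0 1;0 .1388 0 0 0 0 1;0 .1388 0 0 0 0 1;0 0 0 .0056 0 .021 1;0 0 0 .0056 0 .021 1;0 0 0 .0056 0 .021 1;0 0 0 0 0 0 1;0 .1388 0 0 0 0 1;0 .1388 0 0 0 0 1;0 .1388 0 0 0 0 1;0 0 0 0 0 0 1;0 0 0 0 0 0 1")

```text
time_s: 8.65
eef_pos: [0.4654, -0.1975, 0.1094]
eef_rot: [-179.8, -35.8, 156.9]
force: [0.8, 0.6, -2.4]
finger_gap: 0.648
grasp_force: 56.8
```

Run:
```python
from h import *
import cv2
print(now()[2]['joint_positions'].round(1))
a=viewer.camera('wrist');b=viewer.camera('scene')
cv2.imwrite('pics/s1.png',np.vstack([cv2.resize(a[130:430,120:520],(800,300*1)),cv2.resize(b[180:310,210:360],(800,300))])[:600])
print(cv2.imwrite('pics/s1.png',np.hstack([a[60:460,120:520],cv2.resize(b[190:310,220:340],(400,400))])))
```

```text
[-26.5  36.1  89.7  -2.2  90.  -92.8]
True
```

View pics/s1.png

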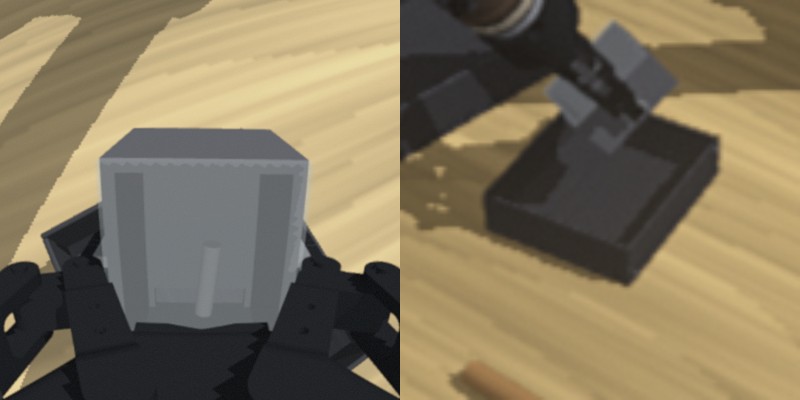

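The pin lies lengthwise and bridges the slot (wrist crop ~(208,280)), and the caddy is over the tray. Next, shake.

>>> carry_out(targets="0 0 0 0 .025 0 1;0 0 0 0 -.05 0 1;0 0 0 0 .05 0 1;0 0 0 0 -.05 0 1;0 0 0 0 .05 0 1;0 0 0 0 -.05 0 1;0 0 0 0 .05 0 1;0 0 0 0 -.05 0 1;0 0 0 0 .05 0 1;0 0 0 0 -.05 0 1;0 0 0 0 .025 0 1;0 0 0 0 0 0 1")

```text
time_s: 10.25
eef_pos: [0.4656, -0.1951, 0.1097]
eef_rot: [-179.9, -35.9, 157.0]
force: [0.2, 0.2, -2.5]
finger_gap: 0.649
grasp_force: 57.2
```

```bash
cat > look.py <<'E'
from h import *
import cv2,sys
a=viewer.camera('wrist');b=viewer.camera('scene');c=viewer.camera('side')
cv2.imwrite(sys.argv[1],np.hstack([a[60:460,120:520],np.vstack([cv2.resize(b[210:290,230:330],(400,200)),cv2.resize(c[230:310,310:420],(400,200))])]))
print(now()[2]['time_s'])
E
python3 look.py pics/s2.png
```

```text
10.4
```

View pics/s2.png

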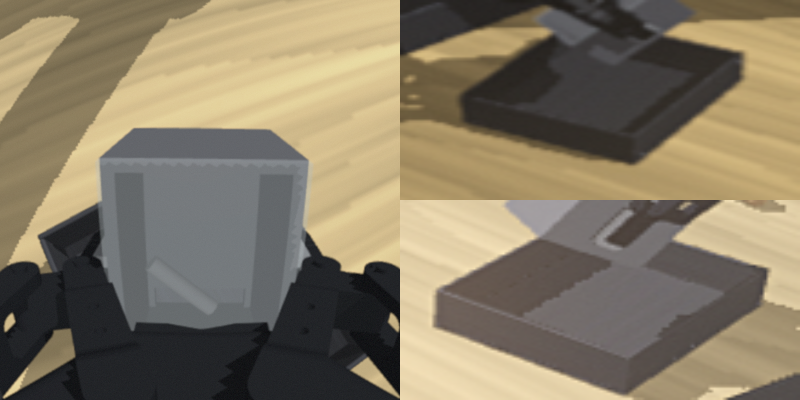

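The pin has turned to about 50° and is still inside (crop ~(185,287)). I'll shake again and track it numerically from now on.

>>> carry_out(targets="0 0 0 0 .025 0 1;0 0 0 0 -.05 0 1;0 0 0 0 .05 0 1;0 0 0 0 -.05 0 1;0 0 0 0 .05 0 1;0 0 0 0 -.05 0 1;0 0 0 0 .05 0 1;0 0 0 0 -.05 0 1;0 0 0 0 .05 0 1;0 0 0 0 -.05 0 1;0 0 0 0 .025 0 1;0 0 0 0 0 0 1")

```text
time_s: 11.9
eef_pos: [0.4655, -0.1953, 0.109]
eef_rot: [-179.9, -35.9, 157.0]
force: [0.2, 0.1, -2.7]
finger_gap: 0.647
grasp_force: 57.6
```

```bash
cat > pin.py <<'E'
import cv2,numpy as np,sys
from rig import bot,viewer
g=lambda f:cv2.imread(f)[175:325,145:258].astype(float).mean(2)
bg=np.minimum(g('pics/s1.png'),g('pics/s2.png'))
a=viewer.camera('wrist')[60:460,120:520];cv2.imwrite(sys.argv[1],a)
d=a[175:325,145:258].astype(float).mean(2)-bg; m=(d>8)
ys,xs=np.nonzero(m);print(bot.sense()['time_s'],'n',m.sum(),'max',d.max().round(1))
if m.sum()>20: print('c',xs.mean()+145,ys.mean()+175,'spread',xs.std(),ys.std(),'corr',np.corrcoef(xs,ys)[0,1])
E
python3 pin.py pics/s3.png
```

```text
11.95 n 1 max 8.3
```

```bash
python3 look.py pics/s4.png
```

```text
12.1
```

View pics/s4.png

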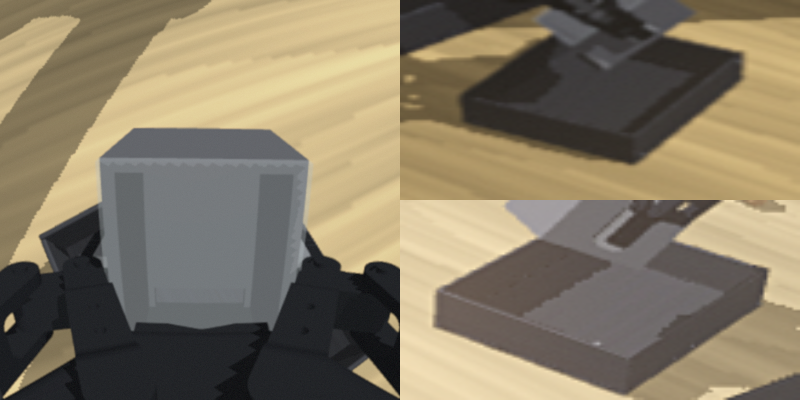

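The pin is gone from the caddy, and there's a bright speck in the tray in the side view (~598,344). I'll check this by differencing before moving away.

Run:
```python
from h import *
import cv2
a=cv2.imread('pics/s2.png').astype(float).mean(2);b=cv2.imread('pics/s4.png').astype(float).mean(2)
for n,(y0,y1,x0,x1) in dict(scene=(0,200,400,800),side=(200,400,400,800)).items():
    d=(b-a)[y0:y1,x0:x1]; m=(abs(d)>10).astype(np.uint8)
    k,_,st,c=cv2.connectedComponentsWithStats(m)
    for i in range(1,k):
        if st[i,4]>15:
            u=c[i]; px=(u+.5)/[4,2.5]-.5+[230,210] if n=='scene' else (u+.5)/[400/110,2.5]-.5+[310,230]
            print(n,st[i].tolist(),px.round(1),ray(n,px,.008).round(3),d[m>0].mean().round(1))
# return targets
c=caddyR(-23,-12);t=tool_for(c);delta(np.array([.491,-.2088,.17]),t)
```

```text
scene [179, 20, 8, 5, 17] [275.2 218.5] [ 0.384 -0.308  0.008] 8.1
scene [247, 28, 9, 6, 28] [292.4 221.7] [ 0.365 -0.252  0.008] 8.1
scene [72, 55, 8, 4, 28] [248.5 232.3] [ 0.488 -0.335  0.008] 8.1
scene [178, 54, 17, 13, 49] [275.9 233.5] [ 0.442 -0.26   0.008] 8.1
scene [188, 54, 25, 16, 172] [279.9 234.6] [ 0.439 -0.247  0.008] 8.1
scene [23, 60, 9, 5, 36] [236.4 234.4] [ 0.518 -0.36   0.008] 8.1
scene [3, 74, 9, 5, 27] [231.3 240.2] [ 0.547 -0.355  0.008] 8.1
scene [3, 102, 9, 4, 30] [231.4 251.1] [ 0.585 -0.321  0.008] 8.1
side [229, 0, 4, 5, 18] [373.  230.6] [ 0.647 -0.101  0.008] 0.2
side [250, 0, 11, 5, 35] [379.7 230.3] [ 0.661 -0.113  0.008] 0.2
side [287, 0, 7, 5, 21] [389.3 230.7] [ 0.679 -0.132  0.008] 0.2
side [276, 4, 13, 9, 57] [386.9 232.8] [ 0.666 -0.134  0.008] 0.2
side [278, 10, 28, 19, 125] [389.9 237.8] [ 0.654 -0.155  0.008] 0.2
side [215, 14, 7, 6, 24] [369.5 236.4] [ 0.618 -0.113  0.008] 0.2
side [204, 15, 29, 25, 106] [369.8 240.3] [ 0.604 -0.125  0.008] 0.2
side [252, 20, 10, 7, 28] [380.  238.8] [ 0.63  -0.14   0.008] 0.2
side [204, 24, 7, 6, 22] [366.6 240.3] [ 0.598 -0.12   0.008] 0.2
side [273, 30, 10, 10, 41] [385.7 243.6] [ 0.624 -0.164  0.008] 0.2
side [138, 36, 6, 4, 17] [348.2 244.6] [ 0.547 -0.1    0.008] 0.2
side [208, 43, 17, 6, 40] [369.1 248. ] [ 0.576 -0.147  0.008] 0.2
side [226, 43, 6, 4, 16] [372.6 247.6] [ 0.584 -0.152  0.008] 0.2
side [192, 141, 10, 5, 40] [363.6 286.9] [ 0.449 -0.239  0.008] 0.2
t 12.1 turn [-3.300e-03 -8.367e-01 -3.000e-04] 47.9 shift(before turn) [ 0.0126 -0.0008 -0.0662] (after) [-0.0407 -0.0006 -0.0537]
```

Both views place the pin at about (0.445, −0.243), inside the tray. Now I'll return along the same path.

>>> carry_out(targets="0 0 0 .004 0 -.022 1;0 0 0 .004 0 -.022 1;0 0 0 .004 0 -.022 1;0 -.1395 0 0 0 0 1;0 -.1395 0 0 0 0 1;0 -.1395 0 0 0 0 1;0 -.1395 0 0 0 0 1;0 -.1395 0 0 0 0 1;0 -.1395 0 0 0 0 1;0 0 0 0 0 0 1")

```text
time_s: 13.35
eef_pos: [0.4874, -0.2065, 0.1678]
eef_rot: [-179.9, 11.6, 157.0]
force: [0.1, -0.3, -2.5]
finger_gap: 0.651
grasp_force: 57.6
```

Run:
```python
from h import *
delta(np.array([.4257,.1775,.1812]),R.from_euler('xyz',[179.9,12.4,-162.0],degrees=True))
```

```text
t 13.35 turn [-0.1529 -0.0135 -0.7   ] 41.1 shift(before turn) [ 0.1999  0.3292 -0.0556] (after) [-0.0615  0.3842  0.0004]
```

>>> carry_out(targets="-.0255 -.0022 -.1167 0 0 0 1;-.0255 -.0022 -.1167 0 0 0 1;-.0255 -.0022 -.1167 0 0 0 1;-.0255 -.0022 -.1167 0 0 0 1;-.0255 -.0022 -.1167 0 0 0 1;-.0255 -.0022 -.1167 0 0 0 1;0 0 0 0 0 0 1")

```text
time_s: 14.22
eef_pos: [0.4928, -0.2096, 0.17]
eef_rot: [-179.8, 12.6, -162.0]
force: [0.1, 0.4, -2.2]
finger_gap: 0.65
grasp_force: 57.6
```

>>> carry_out(targets="0 0 0 -.0056 .02 0 1;0 0 0 -.0056 .035 0 1;0 0 0 -.0056 .04 0 1;0 0 0 -.0056 .04 0 1;0 0 0 -.0056 .04 0 1;0 0 0 -.0056 .04 0 1;0 0 0 -.0056 .04 0 1;0 0 0 -.0056 .04 0 1;0 0 0 -.0056 .04 0 1;0 0 0 -.0056 .03 0 1;0 0 0 -.0056 .0192 0 1;0 0 0 0 0 0 1")

```text
time_s: 15.72
eef_pos: [0.43, 0.1769, 0.1823]
eef_rot: [-179.8, 12.7, -161.8]
force: [0.1, -0.1, -1.6]
finger_gap: 0.651
grasp_force: 57.6
```

Run:
```python
from h import *
t=R.from_euler('xyz',[179.9,30.1,-162.05],degrees=True);g=np.array([.4879,.1979,.0557])
delta(g-.05*t.apply([0,0,1]),t)
```

```text
t 15.725 turn [-0.0036 -0.304   0.0039] 17.4 shift(before turn) [-0.0173  0.0022  0.0893] (after) [0.0103 0.0019 0.0904]
```

>>> carry_out(targets="-.0018 -.152 .002 0 0 0 1;-.0018 -.152 .002 0 0 0 1;0 0 0 .0035 .0006 .03 1;0 0 0 .0035 .0006 .03 1;0 0 0 .0033 .0006 .03 1;0 0 0 0 0 0 1;0 0 0 0 0 0 1")

```text
time_s: 16.6
eef_pos: [0.4638, 0.1881, 0.0991]
eef_rot: [179.9, 30.1, -162.2]
force: [0.7, 1.0, -3.2]
finger_gap: 0.648
grasp_force: 57.4
```

Run:
```python
from h import *
import cv2,pickle
t=R.from_euler('xyz',[179.9,30.1,-162.05],degrees=True);g=np.array([.4879,.1979,.0557])
delta(g,t)
```

```text
t 16.6 turn [-0.0012 -0.0003 -0.0021] 0.1 shift(before turn) [-0.0007  0.0019  0.0506] (after) [-0.0007  0.0018  0.0506]
```

>>> carry_out(targets="0 0 0 -.002 .0018 .015 1;0 0 0 0 0 .015 1;0 0 0 0 0 .012 1;0 0 0 0 0 .005 1;0 0 0 0 0 .002 1;0 0 0 0 0 0 1;0 0 0 0 0 0 1")

```text
time_s: 17.48
eef_pos: [0.4881, 0.1984, 0.0578]
eef_rot: [179.9, 30.1, -162.1]
force: [-0.2, -0.1, -3.1]
finger_gap: 0.653
grasp_force: 57.6
```

>>> carry_out(targets="0 0 0 0 0 .0012 1;0 0 0 0 0 .001 1;0 0 0 0 0 0 1")

```text
time_s: 17.85
eef_pos: [0.4888, 0.1987, 0.0563]
eef_rot: [179.9, 30.1, -162.1]
force: [-10.2, -3.4, 14.1]
finger_gap: 0.65
grasp_force: 60.0
```

>>> carry_out(targets="0 0 0 .0015 0 -.001 1;0 0 0 0 0 0 -1;0 0 0 0 0 0 -1;0 0 0 0 0 0 -1;0 0 0 0 0 0 -1;0 0 0 0 0 0 -1")

```text
time_s: 18.6
eef_pos: [0.4874, 0.1981, 0.0555]
eef_rot: [179.9, 30.1, -162.1]
force: [0.9, -0.2, 0.2]
finger_gap: 1.004
grasp_force: 0.0
```

>>> carry_out(targets="0 0 0 0 0 -.015 -1;0 0 0 0 0 -.03 -1;0 0 0 0 0 -.03 -1;0 0 0 0 0 -.03 -1;0 0 0 0 0 -.03 -1;0 0 0 0 0 0 -1;0 0 0 0 0 0 -1")

```text
time_s: 19.48
eef_pos: [0.4229, 0.1771, 0.1719]
eef_rot: [179.9, 30.1, -162.1]
force: [0.0, 0.5, -1.5]
finger_gap: 1.0
grasp_force: 0.0
```

Run:
```python
from h import *
import cv2
m=viewer.camera_model('wrist');a=viewer.camera('wrist');c=viewer.camera('side')
M=np.array([(-44,-28,30),(-44,28,30),(44,28,30),(44,-28,30)])/1e3
q=fish(m,caddyR(YAW).apply(M)+MID);print(q.round(1).tolist())
big=cv2.resize(a[110:320,240:400],None,fx=2.8,fy=2.8,interpolation=cv2.INTER_CUBIC)
for u,v in q: cv2.drawMarker(big,(int((u-240+.5)*2.8),int((v-110+.5)*2.8)),(0,0,255),0,12,1)
s=cv2.resize(c[228:308,310:420],(350,255));s2=cv2.resize(c[155:235,220:310],(350,311))
cv2.imwrite('pics/f.png',np.hstack([big,np.vstack([s,s2,np.zeros((588-566,350,3),np.uint8)])]))
```

```text
[[275.7, 170.2], [367.5, 170.3], [363.0, 302.2], [279.9, 302.2]]
```

View pics/f.png

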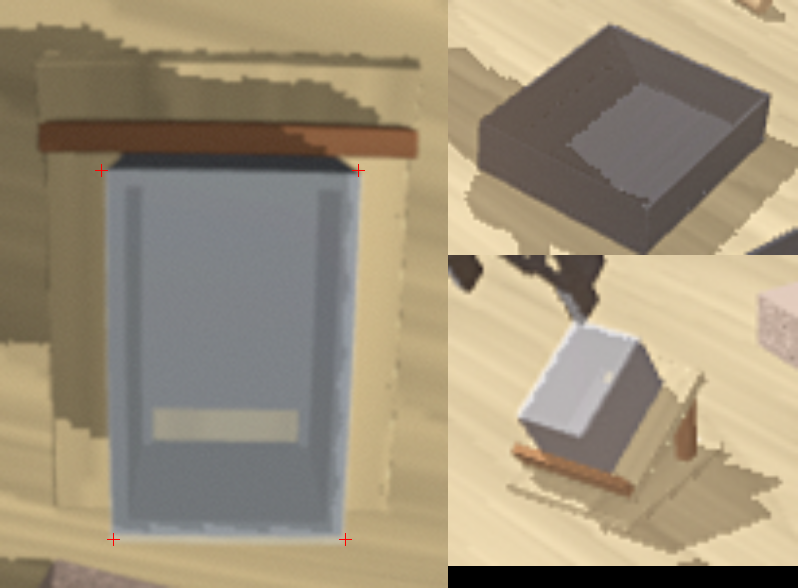

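The caddy sits within about 1–2 mm of its original place (markers at the predicted corners) and is empty and square, with the gripper clear. I'll hand it in.

```bash
python3 -c "
from rig import bot
print(bot.sign_off())"
```

```text
the job is handed in; nothing more can be done
None
```

I shook the pin out over the smaller dark tray and set the caddy back on its rack within about 2 mm of where it stood. The arm stayed well clear of the mallet, block and tape, and I signed the job off at about 19.5 s. I last located the pin in the tray by differencing before/after images while the caddy was still above it; it could not be made out in the final side view, and sign-off returned no verdict.

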